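# Unclamp a trimmed specimen block and tray it

## Task

The resin specimen block in the small bench vise is trimmed and ready for the microscope. Slide the vise's jaw wide open by its knob while the block stays in its seat, then lift the block out and set it down upright, tip up, inside the empty steel tray. Leave the jaw open.

Things in the scene. Friction and masses are not known exactly. Their poses are not given: they have to be found in the camera images.
- vise_jaw (a joint): travel in m of the sliding jaw of the steel bench vise (the vise is bolted down): about 0 closed on the block, 0.050 wide open at its stop. It takes about 4 N to slide and stays where it is left. The jaw's lip, 10 mm thick, reaches about 8 mm over the block's shoulder when closed, so the block cannot rise until the jaw is open. Vise: bed 175 x 50 mm, 25 mm high; both jaws 36 mm wide, tops 81 mm above the bench.
- jaw_knob (a point): point on the axis of the upright black round knob (18 mm diameter, 45 mm tall, from 81 to 126 mm above the bench) on top of the sliding jaw, 20 mm below the knob's top. Its x axis is level and points along the vise from the sliding jaw to the fixed jaw; the jaw opens towards its -x. The centre of the seat lies 40 mm along +x from the knob when the jaw is closed. z is up.
- block: the trimmed resin block clamped in the vise: a tan 40 x 40 mm block, 44 mm high to its flat shoulder, with a brown tip 10 mm high and 18 mm wide in the middle of its top; 60 to 130 g. Origin: centre of its underside, which at the start rests on the vise bed 25 mm above the bench. z points up through the tip; x as the knob's x axis: the jaws hold its two x faces, its two y faces stand free and stick out about 2 mm beyond the jaws.
- tray: the empty one of two like shallow steel trays, open on top, 110 mm (x) by 140 mm (y) outside, 18 mm high, walls and floor 4 mm thick, 0.7 kg, lying loose on the bench. Origin: centre of its underside. The other tray already holds two resin blocks.
Mind the look-alikes: they are no part of the job. Leave any pink or yellow look-alike of the block alone.

How it is judged:
By the outcome, as a careful person would: the job done as asked, in the order asked, and still so for the second after the job is handed in, with the robot touching nothing.
It also fails if it takes over 59 s, if anything falls off the work surface, if the arm or the gripper's body presses on something with over 40 N, if the wrist force passes 120 N, or if a joint passes its speed limit or range.

## Robot

A 7-joint arm with a two-finger parallel gripper is mounted at the origin on the work surface. World frame = base frame: x ahead of the robot, y to its left, z up, the work surface at z = 0. Lengths are in m, angles in rad, forces in N, time in s.
With the tool pointing down it reaches from about 0.4 to 0.85 m from the base axis. Payload 10.4 kg.
Tool frame: the origin (TCP) lies on the centre line of the jaws, within the pads' length; the fingertips stand r.tip_extent ahead of it and the grasp point (between the pads) lies 3 mm ahead of it (r.tip_extent is the distance from the TCP to the fingertips, in m); z points along the fingers, y is the direction in which the jaws open and shut (so a half turn about z gives the same grasp; the last joint's range is limited). The gripper opens to 87 mm and grips with 3 to 60 N. Pads are 19 mm wide; open, the fingers measure 117 mm over their backs; the gripper's body (75 mm by 190 mm) begins 51 mm behind the grasp point.
Start: joints at [1.098, 0.332, -0.065, 1.46, 0.022, 1.35, -0.088], TCP at [0.272, -0.563, 0.245] pointing down, gripper open.
Joint ranges: [-2.6, 2.6], [-0.5, 2.12], [-1.47, 1.34], [0.16, 2.42], [-1.27, 4.41], [0.06, 2.06], [-2.6, 2.6]. Speed limits (rad/s): [2.22, 2.22, 2.79, 2.79, 3.14, 3.14, 3.14].

## Interface

Orientations are given as a unit quaternion [x, y, z, w].
In Python, from bench import r gives the robot as it stands. The module is installed in compiled form; this text tells all that it offers.
- The arm moves only by the shell command python3 -m jog 'ROWS' [FORCE]. ROWS is JSON, a list of rows, each a list of 5 numbers: the shift along the tool's x, y, z in cm, then the turn about the tool's z in rad, then the closure, from 0 (fully open) to 1 (shut). A call has exactly 10 rows; each row shifts and turns the pose as measured when the row begins, along the tool's axes as they then stand; what a row does not reach is not made up. A row lasts 1/10 s, in which the tool goes at most 50 mm and 8.59 degrees, less where a joint would pass 70% of its speed; a pose out of reach is approached as far as the arm can. A call with a gripper value outside its range is refused whole. The fingers move at their own pace and stop on an object; FORCE is the grip in N (left out, the last holds). Time passes only in rows, so rows that do not move let the fingers close, or fill a call up. It gives the time, the measured TCP pose, the force and the opening at its end, in the units of the state.
- r.read_state(): the state, without advancing time (a new reading comes with each control period).
- r.camera(name): name is "side" or "top"; returns a dict with "pixels" (400x640x3 uint8, red, green, blue), "fx", "fy", "cx", "cy" (pixels), "k1" (the pictures are not rectified: a ray, as slopes to the right and down, at radius r is drawn at 1 + k1 r^2 times it, then the intrinsics apply), "camera_from_world" (4x4, takes a point from world to camera coordinates). Camera axes: x right, y up, looking along -z (the intrinsics and any distortion apply to the point x, -y, -z); pixel columns grow to the right and rows downward; lengths in m; the calibration is good to about 2 mm. A picture is of the moment at which its call begins. There is no depth.
- r.close_job(): hands the job in, once; it reports no verdict.
The state is a dict: "time": time; "joint_positions": joint angles; "joint_vel": joint speeds; "joint_torque": joint torques, N m; "ee_pos": TCP position; "eef_rot": TCP orientation; "ft_force": force on the tool from outside, world axes, zero at the start; "torque": the same for the moment, N m; "width": finger opening in m.
Only numpy, scipy, OpenCV 4.12 (cv2) and the standard library are available. Lean on these libraries where they do the work, as an engineer would, in place of code of your own. Each camera call takes 0.05 s, during which the arm holds its last target. There are 200 camera calls.

## Working session

There is one attempt and no reset: what is moved stays moved. The work goes in short steps, Python scripts to look and compute and a shell command to move; the robot and the scene stay as the last step left them, time stands still between calls to the robot, and variables do not carry over. Pictures are saved under pics/ and viewed, about 8 in all and at most 12, crops included, and the job is handed in when it is done.

```bash
mkdir -p pics
cat > h.py <<'E'
import numpy as np, cv2
from bench import r
from scipy.optimize import least_squares
def snap(n,f):
    c=r.camera(n); cv2.imwrite(f,c["pixels"][:,:,::-1]); np.savez('cam_'+n,**{k:v for k,v in c.items()}); return c
def ld(n): return dict(np.load('cam_'+n+'.npz'))
def ray(c,u,v):
    x,y=(u-c['cx'])/c['fx'],(v-c['cy'])/c['fy']; rd=np.hypot(x,y); q=rd
    for _ in range(30): q=rd/(1+c['k1']*q*q)
    s=q/rd if rd>0 else 1
    T=np.linalg.inv(c['camera_from_world']); d=T[:3,:3]@np.array([x*s,-y*s,-1]); return T[:3,3],d/np.linalg.norm(d)
def atz(c,u,v,z):
    o,d=ray(c,u,v); return o+d*(z-o[2])/d[2]
def tri(*obs):
    A=np.zeros((3,3));b=np.zeros(3);R=[ray(*o) for o in obs]
    for o,d in R:
        P=np.eye(3)-np.outer(d,d);A+=P;b+=P@o
    p=np.linalg.solve(A,b); return p,[round(1000*np.linalg.norm((np.eye(3)-np.outer(d,d))@(p-o)),1) for o,d in R]
def proj(c,p):
    q=c['camera_from_world']@np.append(p,1); x,y=q[0]/-q[2],-q[1]/-q[2]; k=1+c['k1']*(x*x+y*y)
    return np.array([c['cx']+c['fx']*x*k,c['cy']+c['fy']*y*k])
E
python3 - <<'E'
from h import *
for n in("top","side"):
    c=snap(n,f'pics/{n}0.png'); print(n,c['fx'],c['k1'],np.linalg.inv(c['camera_from_world'])[:3].round(3).tolist())
s=r.read_state();print(s,r.tip_extent)
E
```

```text
top 393.1322225303997 -0.012663222917717822 [[-0.027, 0.99, -0.141, 0.432], [-1.0, -0.028, 0.001, -0.008], [-0.003, 0.141, 0.99, 1.004]]
side 384.95465464116415 -0.0173689559126581 [[-1.0, -0.002, -0.014, 0.529], [-0.009, -0.624, 0.781, 0.744], [-0.01, 0.781, 0.624, 0.716]]
{'time': 0.1, 'joint_positions': array([ 1.09837869,  0.33278862, -0.06468607,  1.46084518,  0.02157418,
        1.34988369, -0.08849838]), 'joint_vel': array([-0.00086698, -0.00096621, -0.00042907, -0.00387948, -0.00188084,
        0.0014515 , -0.00211293]), 'joint_torque': array([ 2.59103683e-03, -6.24547505e+01,  2.52214365e-02, -3.90718603e+01,
       -6.14762306e-02,  3.66222288e-02,  8.54393761e-05]), 'ee_pos': array([ 0.27161506, -0.56255141,  0.24385176]), 'eef_rot': array([ 9.74814068e-01,  2.23018283e-01, -1.53952760e-04, -5.95850078e-04]), 'ft_force': array([ 0.12224612, -0.66283199, -0.29056396]), 'torque': array([ 0.009399  ,  0.00736504, -0.0316327 ]), 'width': 0.08687258036189462} 0.022
```

View pics/top0.png

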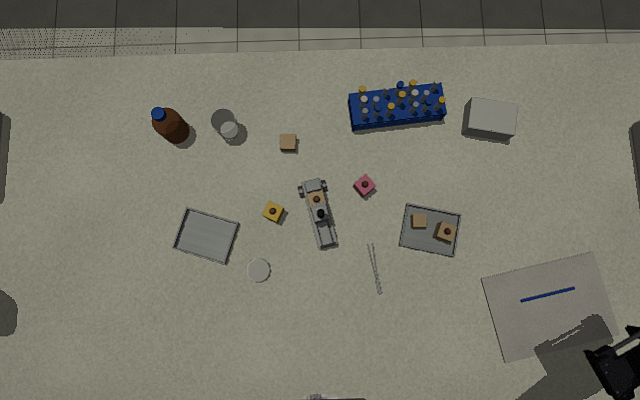

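View pics/side0.png

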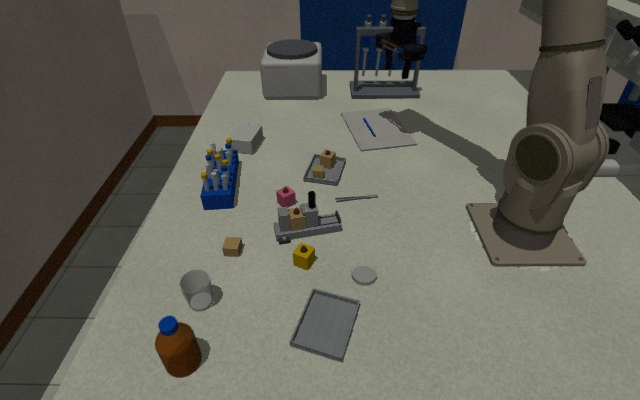

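Top shows the vise block at (317,199) with the black knob at (321,213), and the empty tray at (207,236). 
Look-alikes (top pixels): yellow (273,211), pink (365,184), tipless tan (288,142), and two tan blocks in the full tray at (419,221) and (447,231). 
I choose the block in the vise, next to the knob, and will check it in a close crop.

Run:
```python
import cv2,numpy as np
t=cv2.imread('pics/top0.png');s=cv2.imread('pics/side0.png')
a=cv2.resize(t[170:255,285:350],None,fx=6,fy=6,interpolation=2)
b=cv2.resize(s[185:245,268:348],None,fx=6,fy=6,interpolation=2)
a=cv2.resize(t[170:255,290:345],None,fx=6,fy=6,interpolation=2)
o=np.zeros((510,800,3),np.uint8);o[:510,:330]=a;o[:360,335:335+465]=b[:,:465]
o=np.clip(o*1.6,0,255).astype(np.uint8)
cv2.imwrite('pics/crop1.png',o)
t2=cv2.resize(t[200:270,165:250],None,fx=4.6,fy=4.6,interpolation=2);s2=cv2.resize(s[285:362,285:367],None,fx=4.6,fy=4.6,interpolation=2)
o=np.zeros((360,790,3),np.uint8);o[:t2.shape[0],:t2.shape[1]]=t2;o[:s2.shape[0],400:400+s2.shape[1]]=s2
cv2.imwrite('pics/crop2.png',o)
```

```text
(no output)
```

View pics/crop1.png

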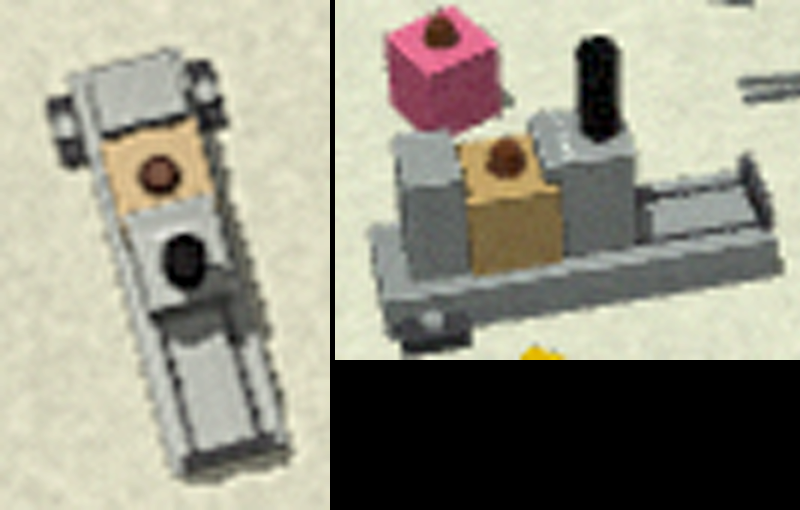

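View pics/crop2.png

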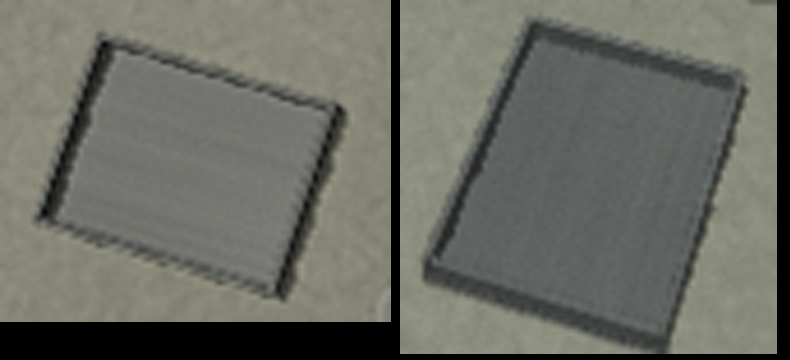

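The crops confirm the choice: tan block with a round brown tip, crop px (160,176) top and (506,158) side, clamped between the fixed jaw and the knob jaw. The knob top is at (184,262) and (598,45). The tray is empty, with clear corners.

Run:
```python
from h import *
T,S=ld('top'),ld('side')
t=lambda x,y:(T,290+(x+.5)/6-.5,170+(y+.5)/6-.5)
s=lambda x,y:(S,268+(x-335+.5)/6-.5,185+(y+.5)/6-.5)
t2=lambda x,y:(T,165+(x+.5)/4.6-.5,200+(y+.5)/4.6-.5)
s2=lambda x,y:(S,285+(x-400+.5)/4.6-.5,285+(y+.5)/4.6-.5)
def pr(n,a,b):
    p,e=tri(a,b);print(n,(p*1000).round(1),e);return p
pr('tip',t(160,174),s(507,150)); k=pr('knobtop',t(184,262),s(598,45))
print('knob @z.126',atz(*t(184,262),.126),atz(*s(598,45),.126)); print('tip @.079',atz(*t(160,174),.079),atz(*s(507,145),.079))
for n,a,b in[('L',(104,215),(178,462)),('R',(252,330),(288,450))]:
    d=atz(*t(*b),.025)-atz(*t(*a),.025);print('edge',n,np.degrees(np.arctan2(-d[1],-d[0])))
d=atz(*s(778,240),.025)-atz(*s(385,308),.025);print('side edge',np.degrees(np.arctan2(-d[1],-d[0])))
tr=[pr('tr',t2(*a),s2(*b)) for a,b in[((103,38),(425,265)),((345,105),(530,20)),((282,298),(745,75)),((40,220),(664,340))]]
tr=np.array(tr);print(tr.mean(0));d=tr[1]-tr[0];e=tr[2]-tr[3];print(np.degrees([np.arctan2(q[1],q[0])+np.pi/2 for q in(d,e)]),np.linalg.norm(d),np.linalg.norm(tr[3]-tr[0]))
d=tr[0]-tr[3];e=tr[1]-tr[2];print(np.degrees([np.arctan2(q[1],q[0]) for q in(d,e)]))
q=r.read_state()['eef_rot']
from scipy.spatial.transform import Rotation as R;print(R.from_quat(q).as_matrix().round(3))
```

```text
tip [594.3  -6.   76.6] [np.float64(0.4), np.float64(0.4)]
knobtop [553.3 -14.3 126.5] [np.float64(1.1), np.float64(1.1)]
knob @z.126 [ 0.55225882 -0.01423156  0.126     ] [ 0.55437912 -0.01523287  0.126     ]
tip @.079 [ 0.59426385 -0.00600908  0.079     ] [ 0.59387729 -0.00635793  0.079     ]
edge L 15.120892160378421
edge R 14.787010116353006
side edge 14.087559944024894
tr [592.  325.7  10.4] [np.float64(0.6), np.float64(0.6)]
tr [549.8 191.4   7.7] [np.float64(0.7), np.float64(0.7)]
tr [445.5 225.3   9.5] [np.float64(0.3), np.float64(0.3)]
tr [490.7 359.    9.3] [np.float64(0.6), np.float64(0.6)]
[0.5195231  0.27534556 0.00920364]
[-17.43715165 -18.67819827] 0.14085208749463252 0.10667949064310696
[-18.18339069 -18.03024141]
[[ 0.901  0.435 -0.001]
 [ 0.435 -0.901  0.001]
 [-0.    -0.001 -1.   ]]
```

```bash
python3 -m jog '[[0,0,0,0.1,0],[0,0,0,0.095,0],[2.7,-3,0,0,0],[2.7,-3,0,0,0],[2.7,-3,0,0,0],[2.7,-3,0,0,0],[2.7,-3,0,0,0],[2.7,-3,0,0,0],[2.7,-3,0,0,0],[2.7,-3,0,0,0]]' 30
cat >> h.py <<'E'
def go(tgt,yaw=None):
    from scipy.spatial.transform import Rotation as R
    s=r.read_state();M=R.from_quat(s['eef_rot']).as_matrix();y=np.degrees(np.arctan2(M[1,0],M[0,0]))
    print('t',round(s['time'],2),'pos',s['ee_pos'].round(4),'yaw',y.round(2),'tilt',np.degrees(np.arccos(-M[2,2])).round(2),'F',s['ft_force'].round(1),'w',round(s['width'],4))
    print('shift cm',(M.T@(np.array(tgt)-s['ee_pos'])*100).round(2),'turn',None if yaw is None else round(np.radians(y-yaw),3))
E
python3 -c "
from h import *
go([.5535,-.0148,.2],14.6)"
```

```text
time: 1.1
ee_pos: [0.4222, -0.2708, 0.2391]
eef_rot: [0.993, 0.117, -0.004, -0.003]
ft_force: [0.8, -0.8, 0.1]
width: 0.0871
t 1.1 pos [ 0.4222 -0.2708  0.2391] yaw 13.47 tilt 0.51 F [ 0.8 -0.8  0.1] w 0.0871
shift cm [ 18.76 -21.82   3.93] turn -0.02
```

```bash
python3 -m jog '[[2.6,-3,0,-0.02,0],[2.6,-3,0,0,0],[2.6,-3,0,0,0],[2.6,-3,0,0,0],[2.6,-3,0.5,0,0],[2.4,-2.9,1,0,0],[1.8,-2,1,0,0],[1,-1.5,1,0,0],[0,0,0,0,0],[0,0,0,0,0]]' 
python3 -c "
from h import *
go([.5535,-.0148,.109],14.6);snap('top','pics/top1.png')"
```

```text
time: 2.1
ee_pos: [0.5476, 0.0001, 0.2012]
eef_rot: [0.991, 0.132, -0.005, -0.004]
ft_force: [-0.6, -0.1, 0.1]
width: 0.0868
t 2.1 pos [5.476e-01 1.000e-04 2.012e-01] yaw 15.16 tilt 0.72 F [-0.6 -0.1  0.1] w 0.0868
shift cm [0.26 1.68 9.21] turn 0.01
```

```bash
python3 -m jog '[[0.2,1.2,0,0.01,0],[0.1,0.5,0.5,0,0],[0,0,1,0,0],[0,0,1.5,0,0],[0,0,1.5,0,0],[0,0,1.5,0,0],[0,0,1.5,0,0],[0,0,1,0,0],[0,0,0,0,0],[0,0,0,0,0]]' 
python3 -c "
from h import *
go([.5535,-.0148,.109],14.6);c=snap('side','pics/side1.png')
cv2.imwrite('pics/s1.png',cv2.resize(c['pixels'][130:270,230:390,::-1],None,fx=4,fy=4,interpolation=2))"
```

```text
time: 3.15
ee_pos: [0.5536, -0.0254, 0.1104]
eef_rot: [0.993, 0.12, -0.005, -0.003]
ft_force: [0.2, -0.4, -0.3]
width: 0.0872
t 3.15 pos [ 0.5536 -0.0254  0.1104] yaw 13.81 tilt 0.64 F [ 0.2 -0.4 -0.3] w 0.0872
shift cm [ 0.25 -1.03  0.14] turn -0.014
```

View pics/s1.png

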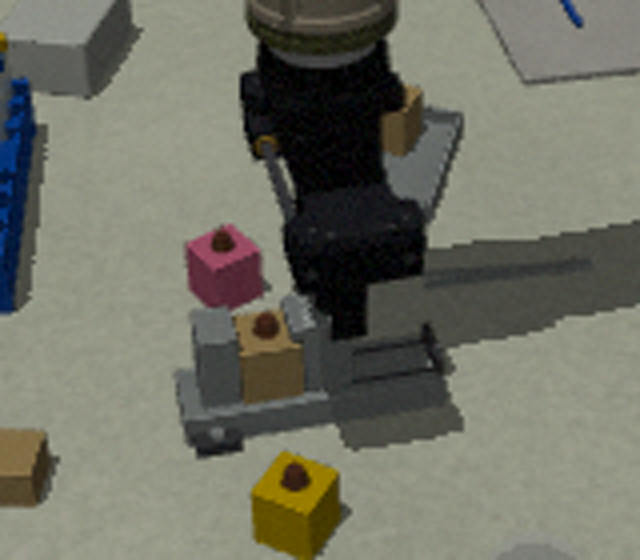

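The near finger stands in front of the knob (around 345,310) at the sliding jaw, and the block is still seated at (270,350). I'll centre in y, then close.

```bash
python3 -m jog '[[0.2,-0.6,0.1,0,0],[0,-0.3,0,0,0],[0,0,0,0,0],[0,0,0,0,0.8],[0,0,0,0,0.9],[0,0,0,0,1],[0,0,0,0,1],[0,0,0,0,1],[0,0,0,0,1],[0,0,0,0,1]]' 30
python3 -c "
from h import *
go([.5535,-.0148,.109],14.6)"
```

```text
time: 4.2
ee_pos: [0.5547, -0.0153, 0.1118]
eef_rot: [0.993, 0.12, -0.003, -0.002]
ft_force: [-0.2, -0.0, -0.8]
width: 0.0389
t 4.2 pos [ 0.5547 -0.0153  0.1118] yaw 13.82 tilt 0.42 F [-0.2 -0.  -0.8] w 0.0389
shift cm [-0.1  -0.07  0.28] turn -0.014
```

```bash
python3 -m jog '[[0,0,0,0,1],[0,0,0,0,1],[0,0,0,0,1],[0,0,0,0,1],[0,0,0,0,1],[0,0,0,0,1],[0,0,0,0,1],[0,0,0,0,1],[0,0,0,0,1],[0,0,0,0,1]]' 30
python3 -c "
from h import *
go([.5535,-.0148,.109],14.6)"
```

```text
time: 5.2
ee_pos: [0.5548, -0.0158, 0.1117]
eef_rot: [0.993, 0.12, -0.003, -0.002]
ft_force: [0.3, -0.2, -0.1]
width: 0.0172
t 5.2 pos [ 0.5548 -0.0158  0.1117] yaw 13.79 tilt 0.4 F [ 0.3 -0.2 -0.1] w 0.0172
shift cm [-0.1  -0.13  0.27] turn -0.014
```

```bash
python3 -m jog '[[-0.4,0,0,0,1],[-0.6,0,0,0,1],[-0.6,0,0,0,1],[-0.6,0,0,0,1],[-0.6,0,0,0,1],[-0.6,0,0,0,1],[-0.6,0,0,0,1],[-0.5,0,0,0,1],[0,0,0,0,1],[0,0,0,0,1]]'
python3 -c "
from h import *
go([.5548-.050*.968,-.0158-.050*.25,.1117],14.6)"
```

```text
time: 6.2
ee_pos: [0.5096, -0.0264, 0.1117]
eef_rot: [0.993, 0.12, 0.0, -0.003]
ft_force: [3.4, 0.5, -4.6]
width: 0.0174
t 6.2 pos [ 0.5096 -0.0264  0.1117] yaw 13.83 tilt 0.29 F [ 3.4  0.5 -4.6] w 0.0174
shift cm [-0.36  0.11 -0.  ] turn -0.013
```

```bash
python3 -m jog '[[-0.4,0,0,0,1],[-0.4,0,0,0,1],[-0.4,0,0,0,1],[-0.4,0,0,0,1],[0,0,0,0,1],[0,0,0,0,1],[0,0,0,0,1],[0,0,0,0,1],[0,0,0,0,1],[0,0,0,0,1]]'
python3 -c "
from h import *
go([.5548-.050*.968,-.0158-.050*.25,.1117],14.6)"
```

```text
time: 7.2
ee_pos: [0.5059, -0.0273, 0.1119]
eef_rot: [0.992, 0.122, 0.014, -0.004]
ft_force: [3.1, 0.2, -2.5]
width: 0.017
t 7.2 pos [ 0.5059 -0.0273  0.1119] yaw 13.99 tilt 1.65 F [ 3.1  0.2 -2.5] w 0.017
shift cm [0.03 0.11 0.02] turn -0.011
```

```bash
python3 -m jog '[[0,0,0,0,0.5],[0,0,0,0,0.3],[0,0,0,0,0.2],[0,0,0,0,0.2],[0,0,0,0,0.2],[0,0,0,0,0.2],[0,0,0,0,0.2],[0,0,0,0,0.2],[0,0,-0.5,0,0.2],[0,0,-1.5,0,0.2]]'
python3 -m jog '[[0,0,-2,0,0.2],[0,0,-2,0,0.2],[0,0,-1.5,0,0.2],[0,0,0,0,0.2],[2,0,0,0,0.2],[2,0,0,0,0.2],[2,0,0,0,0.2],[1.5,0,0,0,0.2],[0,0,0,0,0.2],[0,0,0,0,0.2]]'
python3 -c "
from h import *
go([.593,-.0059,.056],14.)
c=snap('side','pics/side2.png');d=snap('top','pics/top2.png')
a=cv2.resize(c['pixels'][170:250,260:360,::-1],None,fx=4,fy=4,interpolation=2);b=cv2.resize(d['pixels'][170:250,270:370,::-1],None,fx=4,fy=4,interpolation=2)
cv2.imwrite('pics/s2.png',np.hstack([a,b]))"
```

```text
time: 8.2
ee_pos: [0.5029, -0.0276, 0.1311]
eef_rot: [0.992, 0.122, 0.011, -0.004]
ft_force: [-0.0, 0.1, -0.5]
width: 0.0693
time: 9.2
ee_pos: [0.5761, -0.0098, 0.1894]
eef_rot: [0.993, 0.121, 0.011, -0.004]
ft_force: [0.6, 1.2, -0.6]
width: 0.0693
t 9.2 pos [ 0.5761 -0.0098  0.1894] yaw 13.95 tilt 1.3 F [ 0.6  1.2 -0.6] w 0.0693
shift cm [ 1.44  0.1  13.38] turn -0.001
```

View pics/s2.png

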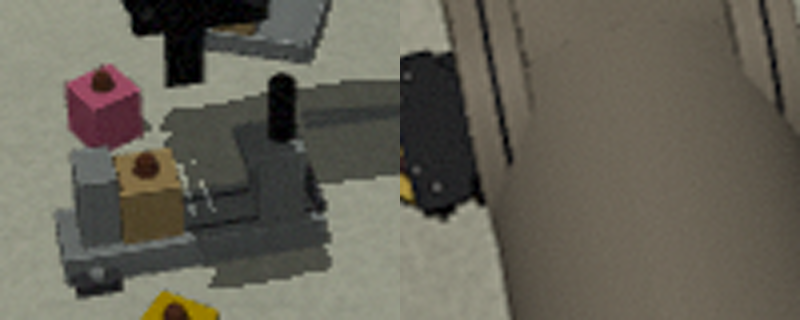

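The jaw is wide open with the knob at (282,105), and the block is still in its seat with its tip at (147,160), same pixel as before.

```bash
python3 -m jog '[[1.2,0.1,0,0,0.2],[0.3,0,1,0,0.2],[0,0,1.5,0,0.2],[0,0,1.5,0,0.2],[0,0,1.5,0,0.2],[0,0,1.5,0,0.2],[0,0,1,0,0.2],[0,0,0,0,0.2],[0,0,0,0,0.2],[0,0,0,0,0.2]]'
python3 -c "
from h import *
go([.593,-.0059,.056],14.)"
```

```text
time: 10.3
ee_pos: [0.5902, -0.0073, 0.1002]
eef_rot: [0.993, 0.121, 0.008, -0.004]
ft_force: [0.2, -0.3, -0.0]
width: 0.0698
t 10.3 pos [ 0.5902 -0.0073  0.1002] yaw 13.9 tilt 1.05 F [ 0.2 -0.3 -0. ] w 0.0698
shift cm [ 0.23 -0.05  4.43] turn -0.002
```

```bash
python3 -m jog '[[0.2,-0.1,0.5,0,0.2],[0,0,0.8,0,0.2],[0,0,0.8,0,0.2],[0,0,0.8,0,0.2],[0,0,0.8,0,0.2],[0,0,0.6,0,0.2],[0,0,0,0,0.2],[0,0,0,0,0.2],[0,0,0,0,0.2],[0,0,0,0,0.2]]'
python3 -c "
from h import *
go([.593,-.0059,.056],14.)"
```

```text
time: 11.3
ee_pos: [0.5937, -0.0053, 0.0547]
eef_rot: [0.993, 0.121, 0.009, -0.004]
ft_force: [-0.7, -0.1, -0.6]
width: 0.0697
t 11.3 pos [ 0.5937 -0.0053  0.0547] yaw 13.89 tilt 1.16 F [-0.7 -0.1 -0.6] w 0.0697
shift cm [-0.08  0.04 -0.13] turn -0.002
```

```bash
python3 -m jog '[[0,0,0,0,0.5],[0,0,0,0,0.6],[0,0,0,0,0.7],[0,0,0,0,0.8],[0,0,0,0,0.9],[0,0,0,0,1],[0,0,0,0,1],[0,0,0,0,1],[0,0,0,0,1],[0,0,0,0,1]]' 25
python3 -c "
from h import *
go([.593,-.0059,.056],14.)"
```

```text
time: 12.3
ee_pos: [0.5943, -0.0054, 0.0556]
eef_rot: [0.993, 0.121, 0.01, -0.003]
ft_force: [0.3, 0.2, 1.3]
width: 0.0399
t 12.3 pos [ 0.5943 -0.0054  0.0556] yaw 13.88 tilt 1.23 F [0.3 0.2 1.3] w 0.0399
shift cm [-0.14  0.02 -0.04] turn -0.002
```

```bash
python3 -m jog '[[0,0,0,0,1],[0,0,-0.4,0,1],[0,0,-0.7,0,1],[0,0,-1,0,1],[0,0,-1.2,0,1],[0,0,-1.5,0,1],[0,0,-1.5,0,1],[0,0,-1.5,0,1],[0,0,-1.5,0,1],[0,0,-1,0,1]]'
python3 -m jog '[[0,0,-1.5,0,1],[0,0,-1,0,1],[0,0,0,0,1],[0,0,0,0.1,1],[0,0,0,0.1,1],[0,0,0,0.1,1],[0,0,0,0.1,1],[0,0,0,0.1,1],[0,0,0,0,1],[0,0,0,0,1]]'
python3 -c "
from h import *
go([.5195,.2754,.12],-18)
c=snap('side','pics/side3.png')
cv2.imwrite('pics/s3.png',cv2.resize(c['pixels'][130:280,230:390,::-1],None,fx=4,fy=4,interpolation=2))"
```

```text
time: 13.3
ee_pos: [0.5921, -0.0062, 0.1688]
eef_rot: [0.993, 0.121, 0.011, -0.003]
ft_force: [0.3, -0.5, -0.9]
width: 0.0398
time: 14.3
ee_pos: [0.5905, -0.0064, 0.1949]
eef_rot: [0.991, -0.136, 0.009, -0.006]
ft_force: [-0.3, -0.1, -0.8]
width: 0.0398
t 14.3 pos [ 0.5905 -0.0064  0.1949] yaw -15.66 tilt 1.22 F [-0.3 -0.1 -0.8] w 0.0398
shift cm [-14.56 -25.12   7.6 ] turn 0.041
```

View pics/s3.png

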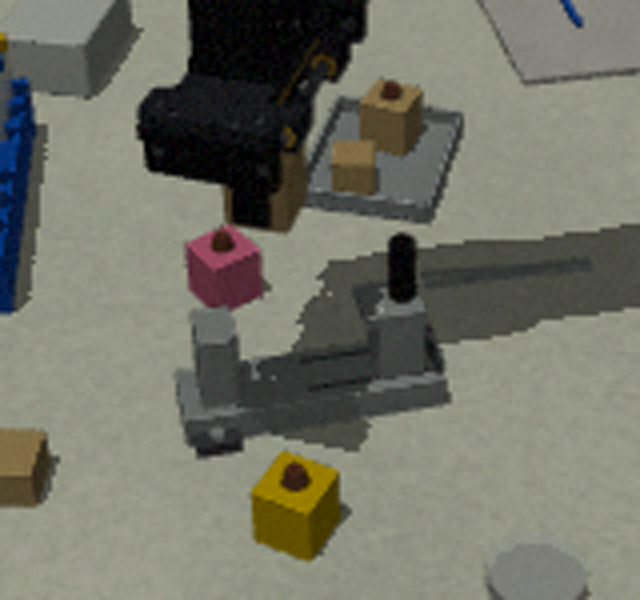

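The block is held upright between the fingers at (265,190). The seat is empty and the jaw is still open with the knob at (402,270). Next I carry it to the tray.

```bash
python3 -m jog '[[-0.8,-1.5,0,0.04,1],[-1.7,-3,0,0,1],[-1.8,-3.1,0,0,1],[-1.8,-3.1,0,0,1],[-1.8,-3.1,0,0,1],[-1.8,-3.1,0,0,1],[-1.8,-3.1,0,0,1],[-1.2,-2,0,0,1],[-0.7,-1,0,0,1],[0,0,0,0,1]]'
python3 -c "
from h import *
go([.5195,.2754,.12],-18)"
```

```text
time: 15.35
ee_pos: [0.5292, 0.2603, 0.1942]
eef_rot: [0.989, -0.148, 0.008, -0.006]
ft_force: [-0.3, -0.1, -0.6]
width: 0.0397
t 15.35 pos [0.5292 0.2603 0.1942] yaw -17.04 tilt 1.13 F [-0.3 -0.1 -0.6] w 0.0397
shift cm [-1.48 -1.06  7.42] turn 0.017
```

```bash
python3 -m jog '[[-0.8,-0.6,0,0.017,1],[-0.5,-0.4,0.5,0,1],[0,0,1,0,1],[0,0,1.5,0,1],[0,0,1.5,0,1],[0,0,1.5,0,1],[0,0,1.2,0,1],[0,0,0.5,0,1],[0,0,0,0,1],[0,0,0,0,1]]'
python3 -c "
from h import *
go([.5195,.2754,.037],-18)
c=snap('side','pics/side4.png');d=snap('top','pics/top4.png')
a=cv2.resize(c['pixels'][270:370,275:375,::-1],None,fx=4,fy=4,interpolation=2);b=cv2.resize(d['pixels'][190:290,155:255,::-1],None,fx=4,fy=4,interpolation=2)
cv2.imwrite('pics/s4.png',np.hstack([a,b]))"
```

```text
time: 16.35
ee_pos: [0.5234, 0.2661, 0.11]
eef_rot: [0.987, -0.162, 0.009, -0.003]
ft_force: [0.4, -0.4, -1.3]
width: 0.0399
t 16.35 pos [0.5234 0.2661 0.11  ] yaw -18.6 tilt 1.03 F [ 0.4 -0.4 -1.3] w 0.0399
shift cm [-0.78 -0.7   7.3 ] turn -0.01
```

View pics/s4.png

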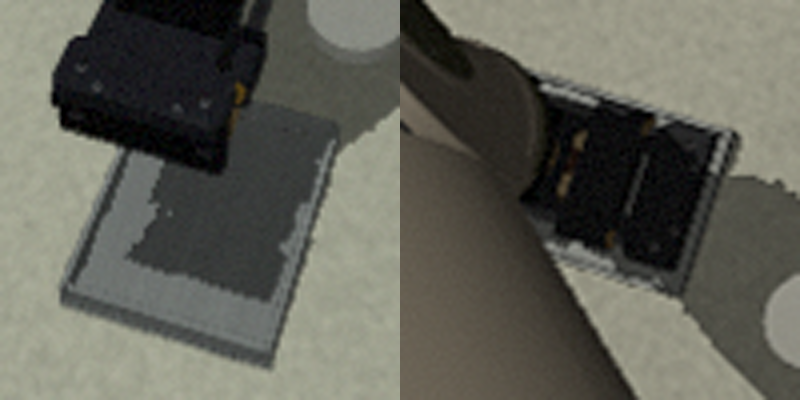

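The tray is unmoved and the gripper is over it, roughly centred. I'll lower it.

```bash
python3 -m jog '[[-0.5,-0.5,0.5,0,1],[-0.2,-0.2,1,0,1],[0,0,1,0,1],[0,0,1,0,1],[0,0,1,0,1],[0,0,0.8,0,1],[0,0,0.5,0,1],[0,0,0,0,1],[0,0,0,0,1],[0,0,0,0,1]]'
python3 -c "
from h import *
go([.5195,.2754,.035],-18)"
```

```text
time: 17.45
ee_pos: [0.5217, 0.275, 0.0491]
eef_rot: [0.987, -0.162, 0.01, -0.004]
ft_force: [-1.1, 0.1, -0.5]
width: 0.0399
t 17.45 pos [0.5217 0.275  0.0491] yaw -18.65 tilt 1.19 F [-1.1  0.1 -0.5] w 0.0399
shift cm [-0.24  0.05  1.41] turn -0.011
```

```bash
python3 -m jog '[[0,0,0.3,0,1],[0,0,0.3,0,1],[0,0,0.3,0,1],[0,0,0.2,0,1],[0,0,0.15,0,1],[0,0,0.1,0,1],[0,0,0,0,1],[0,0,0,0,1],[0,0,0,0,1],[0,0,0,0,1]]'
python3 -c "
from h import *
go([.5195,.2754,.035],-18)"
```

```text
time: 18.45
ee_pos: [0.5227, 0.2754, 0.0356]
eef_rot: [0.987, -0.162, 0.011, -0.004]
ft_force: [0.1, -0.4, -0.6]
width: 0.0401
t 18.45 pos [0.5227 0.2754 0.0356] yaw -18.66 tilt 1.3 F [ 0.1 -0.4 -0.6] w 0.0401
shift cm [-0.3   0.11  0.05] turn -0.012
```

Not yet in contact. I'll keep feeling down in fine steps.

```bash
python3 -m jog '[[0,0,0.1,0,1],[0,0,0.1,0,1],[0,0,0,0,1],[0,0,0,0,1],[0,0,0,0,1],[0,0,0,0,1],[0,0,0,0,1],[0,0,0,0,1],[0,0,0,0,1],[0,0,0,0,1]]'
```

```text
time: 19.45
ee_pos: [0.523, 0.2756, 0.0348]
eef_rot: [0.987, -0.162, 0.011, -0.004]
ft_force: [-0.4, -0.7, -0.2]
width: 0.0397
```

```bash
python3 -m jog '[[0,0,0.15,0,1],[0,0,0.15,0,1],[0,0,0,0,1],[0,0,0,0,1],[0,0,0,0,1],[0,0,0,0,1],[0,0,0,0,1],[0,0,0,0,1],[0,0,0,0,1],[0,0,0,0,1]]'
```

```text
time: 20.45
ee_pos: [0.5232, 0.2757, 0.0348]
eef_rot: [0.987, -0.162, 0.011, -0.004]
ft_force: [-1.4, -0.6, 0.4]
width: 0.0398
```

```bash
python3 -m jog '[[0,0,0.2,0,1],[0,0,0.2,0,1],[0,0,0.2,0,1],[0,0,0.2,0,1],[0,0,0.2,0,1],[0,0,0.2,0,1],[0,0,0.2,0,1],[0,0,0.2,0,1],[0,0,0.2,0,1],[0,0,0.2,0,1]]'
```

```text
time: 21.45
ee_pos: [0.5234, 0.2759, 0.0344]
eef_rot: [0.987, -0.162, 0.012, -0.001]
ft_force: [-10.5, -5.4, 24.2]
width: 0.0398
```

Firm contact at TCP z 0.0344, which matches the expected floor height. I'll relax, release and rise.

```bash
python3 -m jog '[[0,0,0,0,1],[0,0,0,0,1],[0,0,0,0,0.5],[0,0,0,0,0.3],[0,0,0,0,0.2],[0,0,0,0,0.2],[0,0,0,0,0.2],[0,0,0,0,0.2],[0,0,0,0,0.2],[0,0,0,0,0.2]]'
python3 -m jog '[[0,0,-0.5,0,0.2],[0,0,-1,0,0.2],[0,0,-1.5,0,0.2],[0,0,-1.5,0,0.2],[0,0,-2,0,0.2],[0,0,-2,0,0.2],[0,0,-2,0,0.2],[0,0,-2,0,0.2],[0,0,-1,0,0.2],[0,0,0,0,0.2]]'
python3 -m jog '[[0,2,0,0,0.2],[0,3,0,0,0.2],[0,3,0,0,0.2],[0,3,0,0,0.2],[0,3,0,0,0.2],[0,3,0,0,0.2],[0,3,0,0,0.2],[0,2,0,0,0.2],[0,1,0,0,0.2],[0,0,0,0,0.2]]'
python3 -c "
from h import *
go([.5195,.2754,.035],-18)
c=snap('side','pics/side5.png');d=snap('top','pics/top5.png')
a=cv2.resize(c['pixels'][180:380,230:430,::-1],None,fx=2,fy=2,interpolation=2);b=cv2.resize(d['pixels'][190:290,155:255,::-1],None,fx=4,fy=4,interpolation=2)
cv2.imwrite('pics/s5.png',np.hstack([a,b]))"
```

```text
time: 22.45
ee_pos: [0.5235, 0.276, 0.0342]
eef_rot: [0.987, -0.162, 0.013, -0.001]
ft_force: [-0.9, 0.0, -0.2]
width: 0.0692
time: 23.45
ee_pos: [0.5206, 0.2772, 0.1856]
eef_rot: [0.987, -0.162, 0.016, -0.004]
ft_force: [-0.2, 1.0, -0.6]
width: 0.0697
time: 24.45
ee_pos: [0.4404, 0.0512, 0.177]
eef_rot: [0.987, -0.161, 0.012, -0.003]
ft_force: [-0.6, 0.2, -0.2]
width: 0.0697
t 24.45 pos [0.4404 0.0512 0.177 ] yaw -18.59 tilt 1.43 F [-0.6  0.2 -0.2] w 0.0697
shift cm [ 2.000e-02 -2.363e+01  1.444e+01] turn -0.01
```

View pics/s5.png

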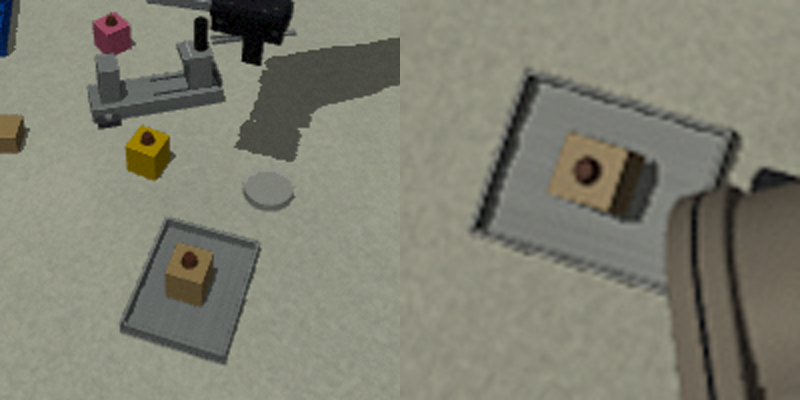

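The block stands upright, tip up, in the middle of the tray: tip at (190,260) in the side half and (588,170) in the top half. The jaw is still wide open, with the knob at the same pixel as before, and the arm is clear.

```bash
python3 -c "
from bench import r
print(r.close_job())"
```

```text
the job is handed in; nothing more can be done
None
```

The block is out of the vise and standing upright, tip up, near the middle of the empty tray. The jaw is still wide open. I handed the job in at about 24.5 s of the 59 s.

- **Jaw:** I gripped the knob and slid it 50 mm, after which pulling further moved it no more. A picture confirmed the block was still in its seat before I lifted it.
- **Placing:** I lowered the block until it met the tray floor. The last press read about 24 N upward at the wrist, which is under the limits but firmer than it needed to be.
- **Last checks:** The final pictures show the knob at the same pixel as right after the lift and the gripper clear of everything. The yellow and pink look-alikes were left alone.
- **Disagreement:** My two-view measurement put the tray's corners about 9 mm high, against the 18 mm rim in your text. I probably picked corner points on the wall rather than on the rim. It did not matter, because the floor contact came where expected, with the TCP at 34 mm.

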